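# Charge the melting bowl and hold the cam lift up

## Robot

A 6-joint arm with a two-finger parallel gripper is mounted at the origin on the work surface. World frame = base frame: x ahead of the robot, y to its left, z up, the work surface at z = 0. Lengths are in m, angles in rad, forces in N, time in s.
With the tool pointing down it reaches from about 0.275 to 0.75 m from the base axis. Payload 10.2 kg.
Tool frame: the origin (TCP) lies midway between the tips of the shut fingers; the grasp point (between the pads) lies 19 mm behind it (env.hold_point_z is the distance from the TCP to the grasp point, in m); z points along the fingers, y is the line along which they close (so a half turn about z gives the same grasp; the last joint's range is limited). The gripper opens to 85 mm and grips with 20 to 120 N. Pads are 22 mm wide; open, the fingers measure 114 mm over their backs; the gripper's body (76 mm by 85 mm) begins 54 mm behind the grasp point. The pads swing forward as they close: fully open they stand 13 mm farther back than shut.
Start: joints at [-1.393, 0.313, 1.498, -0, 1.331, -0.223], TCP at [0.205, -0.483, 0.231] pointing down, gripper open.
Joint ranges: [-2.94, 2.94], [-0.97, 2.17], [0.19, 2.56], [-1.23, 4.37], [0.02, 3.11], [-2.88, 2.88]. Speed limits (rad/s): [2.39, 2.39, 3.01, 3.14, 3.14, 3.14].

## Interface

Orientations are given as a unit quaternion [x, y, z, w].
In Python, from bench import env, kinematics, monitor, eyes, job gives the robot as it stands. The module is installed in compiled form; this text tells all that it offers. Calls block until the motion is done:
- env.reach(position, orientation): joint-space move of the TCP to a pose.
- env.movel(position, velocity=0.15, frame=None, guard=None): straight line of the TCP; frame=None keeps the orientation; velocity is the mean speed in m/s. With guard (N) it stops when the force on the tool has changed by that much, and returns True; else False.
- env.set_joints(angles): joint-space move.
- env.release() and env.close_gripper(effort=None): open the fingers fully, or close them until they stop; effort is the grip in N (None keeps the last).
- env.hold(seconds).
- kinematics.ik(position, orientation): joint angles nearest the present ones, or None.
- monitor.sense(): the state.
- eyes.grab_frame(name): name is "side" or "top" or "wrist"; returns a dict with "frame" (384x512x3 uint8, red, green, blue), "mtx" (3x3 intrinsics, pixels), "k1" (the pictures are not rectified: a ray, as slopes to the right and down, at radius r is drawn at 1 + k1 r^2 times it, then the intrinsics apply), "view" (4x4, takes a point from world to camera coordinates). Camera axes: x right, y down, z forward; pixel columns grow to the right and rows downward; lengths in m; the calibration is good to about 2 mm. A picture is of the moment at which its call begins. There is no depth.
A pose or a line that the arm cannot do raises env.MotionError and nothing moves.
- job.hand_in(): hands the job in, once; it reports no verdict.
The state is a dict: "clock": time; "joints": joint angles; "qvel": joint speeds; "joint_efforts": joint torques, N m; "position": TCP position; "ee_rot": TCP orientation; "contact_force": force on the tool from outside, world axes, zero at the start; "ft_torque": the same for the moment, N m; "finger_gap": opening from 0.0 (shut) to 1.0 (fully open).
Only numpy, scipy, OpenCV 4.12 (cv2) and the standard library are available. Lean on these libraries where they do the work, as an engineer would, in place of code of your own. Each camera call takes 0.05 s, during which the arm holds its last target. There are 200 camera calls.

## Task

Tip the weighed wax blocks off the steel tray into the bowl of the melting station without touching them with the fingers, and set the empty tray back flat on the bench. Then swing the station's cam lift lever up to its highest lift, where the lever stands straight up and the bowl is fully raised to the stirrer, and keep holding it there: it is sprung and drops back if let go, so finish while still holding the lever. Leave the other things on the bench where they are.

Things in the scene. Friction and masses are not known exactly. Their poses are not given: they have to be found in the camera images.
- station: melting station fixed on the bench: base plate 300 x 220 mm, a cam lift with a white heating plate 150 mm square and a steel bowl clipped on top; behind, a rod with a stirrer motor, underside 550 mm up; its 8 mm shaft and 38 mm propeller hang 38 mm behind the bowl's axis, 8 mm above rim level. Origin: on the bench under the bowl's axis; +x to the back (rod at 165 mm), +y to the lever side
- bowl_in (a point): centre of the bowl's inner floor. The bowl is open and fixed to the lift, 60 mm tall, inner radius 49 mm at the floor, 77 mm at the rim. With the lift down the floor is 166 mm and the rim 223 mm above the bench; both rise 30 mm with the lift
- lift_lever: lift lever: 12 mm round steel bar with a black ball knob, swinging in the station's x-z plane on a shaft along the station's y axis. Origin: on the shaft axis in the swing plane, 160 mm to the +y side of the bowl's axis, 42 mm above the bench; the origin stays, the body turns with the lever
- lever_knob (a point): centre of the black ball knob, 32 mm diameter, at the lever's end, 140 mm from the shaft axis; it is fixed on the lever and turns with it, so a hard, rigid pinch resists the swing. 60 mm or more of open room on both sides of it along the station's y axis, all along its way
- lever_angle (a joint): angle of the lift lever (rad): 0 = at rest, pointing to the station's front (-x), 0.55 rad above level; grows as the knob swings up and back. Highest lift at 1.02, lever straight up; beyond, the bowl sinks again; stop at 1.3. Weight and a return spring pull it back to 0 when let go: about 6 N at the knob at first, 3 N at the top
- tray: stainless weighing tray (scoop) on the bench, about 240 g: floor 130 x 100 mm, 4 mm thick, side walls 24 mm, rear wall 36 mm tall, all 3 mm thick, front end (+x) open. A straight handle runs back from the rear wall: 16 mm wide, 20 mm tall, from x = -65 to -165 mm, its centre line 30 mm above the underside. Origin: centre of the floor's underside; z up
- wax1: one of five cream-coloured wax blocks on the tray, 28 x 26 x 20 mm, about 15 g, slides easily on the steel (starts at a slope of about 13 to 20 degrees); origin at its centre
- wax2: one of five cream-coloured wax blocks on the tray, 28 x 26 x 20 mm, about 15 g, slides easily on the steel (starts at a slope of about 13 to 20 degrees); origin at its centre
- wax3: one of five cream-coloured wax blocks on the tray, 28 x 26 x 20 mm, about 15 g, slides easily on the steel (starts at a slope of about 13 to 20 degrees); origin at its centre
- wax4: one of five cream-coloured wax blocks on the tray, 28 x 26 x 20 mm, about 15 g, slides easily on the steel (starts at a slope of about 13 to 20 degrees); origin at its centre
- wax5: one of five cream-coloured wax blocks on the tray, 28 x 26 x 20 mm, about 15 g, slides easily on the steel (starts at a slope of about 13 to 20 degrees); origin at its centre
- jar_large: white plastic jar with red screw lid, 84 mm diameter, 95 mm tall, loose bystander; origin: centre of the underside
- jar_small: white plastic jar with red screw lid, 52 mm diameter, 70 mm tall, loose bystander; origin: centre of the underside
- amber_bottle: brown glass bottle, 60 mm diameter, 125 mm tall, loose bystander; origin: centre of the underside
- mortar: open white porcelain mortar, 100 mm diameter at the rim, 55 mm tall, loose bystander; origin: centre of the underside
- beaker: clear open beaker, 68 mm diameter, 85 mm tall, loose bystander; origin: centre of the underside
- spatula: steel spatula with white handle, 190 mm long lying on the bench, loose bystander; origin: about its middle
There are look-alikes about, which are no part of the job. Leave any red or turquoise look-alike of the tray alone.

How it is judged:
By the outcome, as a careful person would: the job done as asked, in the order asked, and still so for the second after the job is handed in, while the arm keeps its last pose, push and grip.
It also fails if it takes over 72 s, if anything falls off the work surface, if the arm or the gripper's body presses on something with over 40 N, if the wrist force passes 120 N, or if a joint passes its speed limit or range.

## Working session

There is one attempt and no reset: what is moved stays moved. The work goes in short steps, each a Python script; the robot and the scene stay as the last script left them, time stands still between calls to the robot, and variables do not carry over. Pictures are saved under pics/ and viewed, on a budget of 10 in all, crops included, one or two more only if the job needs it, and the job is handed in when it is done.

```bash
mkdir -p pics; cat > h.py <<'E'
import numpy as np, cv2
from bench import env, kinematics, monitor, eyes, job
from scipy.spatial.transform import Rotation as R
def ray(f,u,v):
    K=np.array(f["mtx"]);V=np.array(f["view"])
    d=cv2.undistortPoints(np.array([[[u,v]]],float),K,np.array([f["k1"],0,0,0,0.]))[0,0]
    Rt=V[:3,:3].T; return -Rt@V[:3,3], Rt@np.array([d[0],d[1],1])
def onz(f,u,v,z):
    o,d=ray(f,u,v); return o+d*(z-o[2])/d[2]
def proj(f,p):
    V=np.array(f["view"]);c=V[:3,:3]@np.array(p)+V[:3,3]
    K=np.array(f["mtx"]);x=c[:2]/c[2];x=x*(1+f["k1"]*(x@x));return K[:2,:2]@x+K[:2,2]
def tri(f1,a,f2,b):
    o1,d1=ray(f1,*a);o2,d2=ray(f2,*b)
    t=np.linalg.lstsq(np.c_[d1,-d2],o2-o1,rcond=None)[0]
    p=o1+d1*t[0];q=o2+d2*t[1];return (p+q)/2,np.linalg.norm(p-q)
def save(f,n):cv2.imwrite("pics/"+n,f["frame"][:,:,::-1])
E
python3 - <<'E'
from h import *
import pickle
d={}
for n in("top","side"):
    f=eyes.grab_frame(n);d[n]=f
    cv2.imwrite(f"pics/{n}0.png",cv2.resize(f["frame"][:,:,::-1],(800,600),interpolation=cv2.INTER_CUBIC))
    o,r=ray(f,256,192);print(n,o,r,f["k1"])
pickle.dump(d,open("f0.pkl","wb"))
E
```

```text
top [ 0.31960902 -0.11595137  1.34231759] [ 0.1635299   0.02246283 -0.9862898 ] -0.04330611626082372
side [-0.50461888  0.16367997  1.10326647] [ 0.71739461 -0.1649205  -0.67692475] -0.09871794432273943
```

View pics/top0.png

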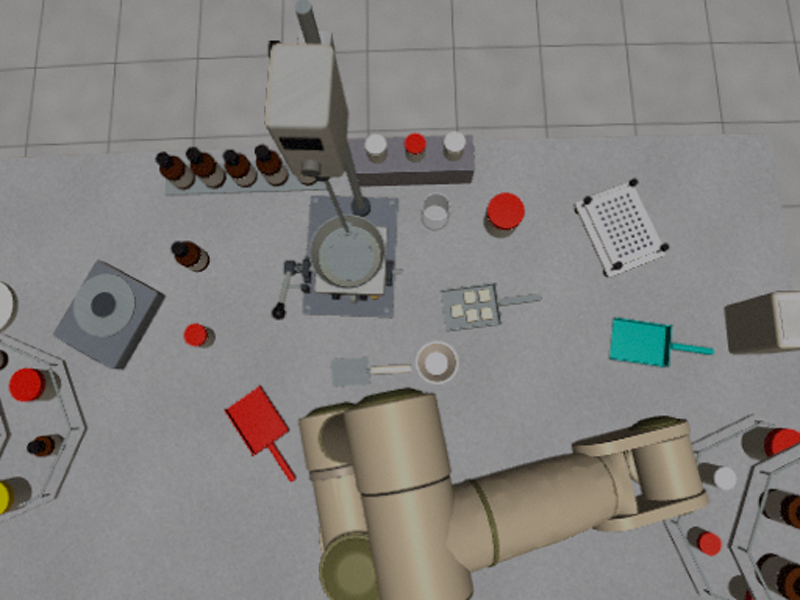

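View pics/side0.png

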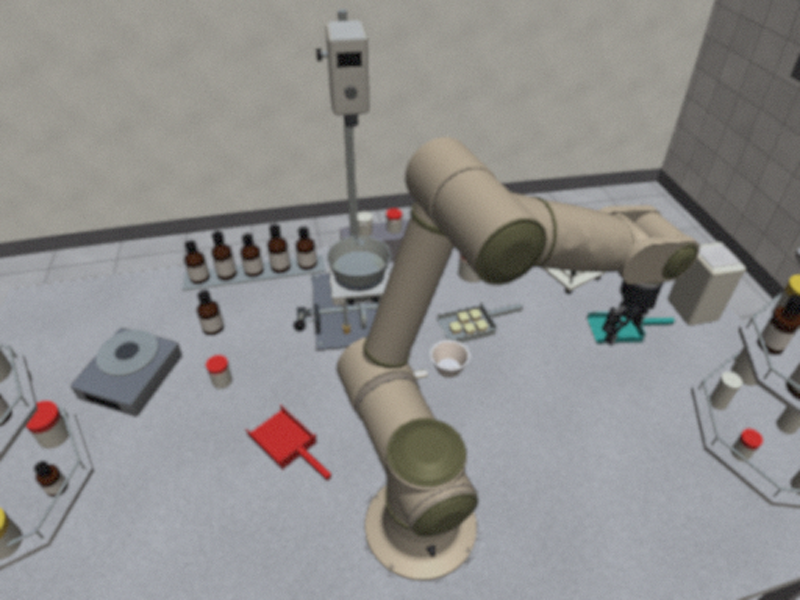

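The steel tray with wax blocks is at top-view (470,306), with its handle to the right as far as (541,298). The red one (257,420) and turquoise one (640,342) are look-alikes, and the empty blade at (350,372) is the spatula. The station bowl is at (347,252), and the knob is at (279,311) in the top view and (300,320) in the side view. I'll confirm the tray and station in one enlarged crop.

```bash
python3 - <<'E'
import pickle,cv2
f=pickle.load(open("f0.pkl","rb"))["top"]["frame"]
cv2.imwrite("pics/crop1.png",cv2.resize(f[115:245,165:355,::-1],None,fx=4,fy=4,interpolation=cv2.INTER_CUBIC))
E
```

```text
(no output)
```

View pics/crop1.png

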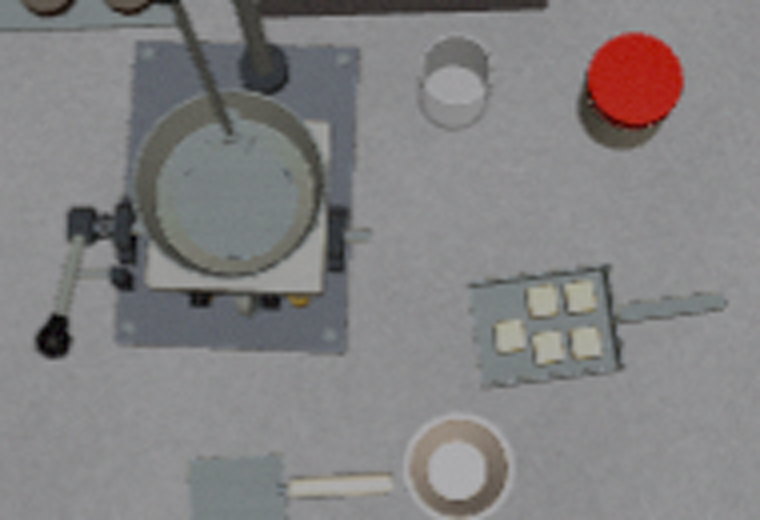

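The crop shows the tray holding five blocks: rear wall at x≈615, open front at x≈475, handle tip at (726,302). The bowl rim is centred at about (229,184), the plate corners are visible, and the knob is at (53,336).

```bash
python3 - <<'E'
from h import *
import pickle
D=pickle.load(open("f0.pkl","rb"));f=D["top"];s=D["side"]
np.set_printoptions(precision=4,suppress=True)
c=lambda x,y:(165+(x+.5)/4-.5,115+(y+.5)/4-.5)
def P(n,x,y,z):
    p=onz(f,*c(x,y),z);print(n,p);return p
he=P("hend",726,302,.04);hr=P("hroot",616,313,.04)
a=P("rearA",608,266,.036);b=P("rearB",620,370,.036);print(np.linalg.norm(a-b))
c1=P("frontA",470,286,.024);c2=P("frontB",487,388,.024);print(np.linalg.norm(c1-c2), np.linalg.norm(a-c1))
print("yaw",[np.degrees(np.arctan2(*(q-p)[[1,0]])) for p,q in((he,hr),(a,c1),(b,c2))])
P("bowl",229,184,.223)
for q in((229,90),(229,277),(135,184),(323,184)):P("rim",*q,.223)
pl=[P("plate",*q,.01) for q in((137,42),(359,47),(345,353),(116,344))]
print("plate c",np.mean(pl,0),[np.linalg.norm(pl[i]-pl[i-1]) for i in range(4)])
print("yaw", [np.degrees(np.arctan2(*(q-p)[[1,0]])) for p,q in((pl[3],pl[0]),(pl[2],pl[1]))])
# knob: dark blobs near guess
uv=c(53,336);print("knob tri",tri(f,uv,s,(299*.64,320*.64)))
P("mortar",458,467,.055);P("beaker",455,80,.0);P("jarL",635,80,.095)
for n,xy in(("shaft bracket",(85,224)),):P(n,*xy,.042)
for i,q in enumerate(((543,300),(580,296),(510,336),(548,347),(586,342))):P("w%d"%i,*q,.024)
print(monitor.sense()["contact_force"])
E
```

```text
hend [ 0.5345 -0.4177  0.04  ]
hroot [ 0.5267 -0.3163  0.04  ]
rearA [ 0.5716 -0.3116  0.036 ]
rearB [ 0.4745 -0.318   0.036 ]
0.09734687946815758
frontA [ 0.5581 -0.184   0.024 ]
frontB [ 0.462  -0.1966  0.024 ]
0.09685699314128568 0.12890273069668412
yaw [np.float64(94.39436262829956), np.float64(96.04690163641185), np.float64(95.83759839701646)]
bowl [0.6104 0.0176 0.223 ]
rim [0.6893 0.0173 0.223 ]
rim [0.5341 0.0179 0.223 ]
rim [0.6125 0.0938 0.223 ]
rim [ 0.6083 -0.0583  0.223 ]
plate [0.8114 0.1329 0.01  ]
plate [ 0.7996 -0.0844  0.01  ]
plate [ 0.4996 -0.0655  0.01  ]
plate [0.5132 0.1508 0.01  ]
plate c [0.6559 0.0334 0.01  ] [np.float64(0.2987425319267904), np.float64(0.21763749057384757), np.float64(0.3005772262625309), np.float64(0.2167834125575402)]
yaw [np.float64(-3.4432044593123994), np.float64(-3.605468279871533)]
knob tri (array([0.5035, 0.1808, 0.1329]), np.float64(8.477605863049662e-05))
mortar [ 0.3883 -0.1665  0.055 ]
beaker [ 0.7668 -0.1772  0.    ]
jarL [ 0.7308 -0.3354  0.095 ]
shaft bracket [0.6227 0.1746 0.042 ]
w0 [ 0.5432 -0.2515  0.024 ]
w1 [ 0.5461 -0.286   0.024 ]
w2 [ 0.51   -0.2196  0.024 ]
w3 [ 0.4989 -0.2543  0.024 ]
w4 [ 0.5027 -0.2897  0.024 ]
[0.1733 0.6417 0.4229]
```

```bash
cat >> h.py <<'E'
np.set_printoptions(precision=3,suppress=True)
LEAN=np.radians(30); HZ=env.hold_point_z
TR0=np.array([.520,-.252,0.]); YAW0=np.radians(95.3)
BOWL=np.array([.611,.0176]); SY=np.radians(-3.5)
def toolR(lean,yaw,sgn=1):
    z=np.array([np.sin(lean)*np.cos(yaw),np.sin(lean)*np.sin(yaw),-np.cos(lean)])
    y=sgn*np.array([-np.sin(yaw),np.cos(yaw),0]);return R.from_matrix(np.c_[np.cross(y,z),y,z])
SGN=-1
def tray2tool(pos,yaw,pitch=0.,back=0.):
    T=R.from_euler("ZY",[yaw,pitch]); Q=T*toolR(LEAN,0,SGN)
    return np.array(pos)+T.apply([-.10,0,.030])+Q.apply([0,0,HZ-back]),Q.as_quat()
def lip2tool(lip,yaw,pitch):
    T=R.from_euler("ZY",[yaw,pitch]);return tray2tool(np.array(lip)-T.apply([.065,0,0]),yaw,pitch)
HD=np.radians(30)
LIP=np.r_[BOWL-.018*np.array([np.cos(HD),np.sin(HD)]),.238]
def knob(a,dx=0.): # lever angle -> knob centre
    S=R.from_euler("z",SY);o=np.r_[BOWL,0]+S.apply([0,.16,.042]);t=.55+a
    return o+S.apply([-.14*np.cos(t),0,.14*np.sin(t)])
def knobtool(a,lean,back=0.,sgn=1):
    Q=toolR(lean,SY,sgn);return knob(a)+Q.apply([0,0,HZ-back]),Q.as_quat()
E
python3 - <<'E'
import h
from h import *
print("HZ",HZ,monitor.sense()["clock"],"knob",knob(0),knob(1.02))
for s in(1,-1):
    h.SGN=s
    print("sgn",s)
    up=np.array([0,0,.265])
    for n,p in(("hover",tray2tool(TR0,YAW0,0,.09)),("grasp",tray2tool(TR0,YAW0)),("up",tray2tool(TR0+up,YAW0)),("lip0",lip2tool(LIP+[0,0,.03],HD,0)),("lip20",lip2tool(LIP,HD,.35)),("lip42",lip2tool(LIP,HD,.73)),
      ("k0",knobtool(0,np.radians(35),.1,s)),("k0",knobtool(0,np.radians(35),0,s)),("k1",knobtool(1.02,np.radians(-15),0,s))):
        print(n,p[0],kinematics.ik(*p))
E
```

```text
HZ 0.0187 0.1 knob [0.502 0.185 0.115] [0.621 0.177 0.182]
sgn 1
hover [ 0.533 -0.387  0.092] [-0.913  0.976  0.84   0.277  1.771  2.13 ]
grasp [ 0.528 -0.342  0.014] [-0.879  0.985  1.039  0.286  1.563  2.103]
up [ 0.528 -0.342  0.279] [-0.879  0.775  0.736  0.324  2.053  2.26 ]
lip0 [ 0.461 -0.069  0.282] None
lip20 [ 0.473 -0.062  0.304] [-0.457  0.083  1.599  0.147  1.364 -2.575]
lip42 [ 0.503 -0.045  0.352] [-0.248  0.317  1.196 -0.146  1.775 -2.361]
k0 [0.455 0.187 0.182] [ 0.243  0.078  2.065 -0.412  0.443 -0.943]
k0 [0.512 0.184 0.1  ] [ 0.2    0.33   2.021 -0.657  0.245 -0.713]
k1 [0.616 0.178 0.164] [ 0.083  0.778  0.957  0.037  1.666 -1.428]
sgn -1
hover [ 0.533 -0.387  0.092] [-0.913  0.976  0.84   0.277  1.771 -1.012]
grasp [ 0.528 -0.342  0.014] [-0.879  0.985  1.039  0.286  1.563 -1.039]
up [ 0.528 -0.342  0.279] [-0.879  0.775  0.736  0.324  2.053 -0.882]
lip0 [ 0.461 -0.069  0.282] [-0.679 -0.044  1.867  0.531  1.17   0.194]
lip20 [ 0.473 -0.062  0.304] [-0.457  0.083  1.599  0.147  1.364  0.567]
lip42 [ 0.503 -0.045  0.352] [-0.248  0.317  1.196 -0.146  1.775  0.78 ]
k0 [0.455 0.187 0.182] [ 0.243  0.078  2.065 -0.412  0.443  2.199]
k0 [0.512 0.184 0.1  ] [ 0.2    0.33   2.021 -0.657  0.245  2.429]
k1 [0.616 0.178 0.164] [0.083 0.778 0.957 0.037 1.666 1.714]
```

```bash
python3 - <<'E'
from h import *
env.reach(*tray2tool(TR0,YAW0,0,.09))
p,q=tray2tool(TR0,YAW0); print(env.movel(p,.08,q,guard=8),monitor.sense()["position"],p)
env.close_gripper(90); s=monitor.sense();print("gap",s["finger_gap"]*85,s["contact_force"])
p,q=tray2tool(TR0+[0,0,.05],YAW0); env.movel(p,.08,q)
s=monitor.sense();print(s["clock"],s["contact_force"],s["ft_torque"])
a=eyes.grab_frame("top")["frame"][130:260,230:400,::-1];b=eyes.grab_frame("side")["frame"][150:270,250:420,::-1]
r=lambda i:cv2.resize(i,(400,300),interpolation=cv2.INTER_CUBIC)
cv2.imwrite("pics/lift.png",np.hstack([r(a),r(b)]))
E
```

```text
False [ 0.529 -0.343  0.014] [ 0.528 -0.342  0.014]
gap 14.518897590034943 [-0.52  -0.499  2.767]
4.1667 [-0.693 -0.737 -3.212] [-0.73  -0.06  -0.001]
```

View pics/lift.png

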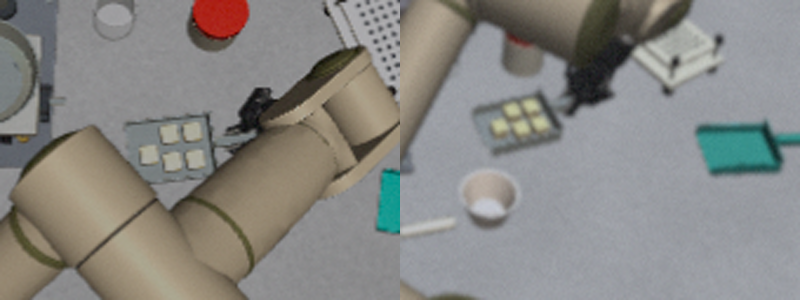

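The tray is held and looks level, with all five blocks on it (left panel (172,148), right panel (520,118)). Next I carry it to the bowl.

```bash
python3 - <<'E'
from h import *
p,q=tray2tool(TR0+[0,0,.268],YAW0); env.movel(p,.15,q)
p,q=lip2tool(LIP+[0,0,.03],HD,0); env.movel(p,.13,q)
p,q=lip2tool(LIP,HD,np.radians(5)); env.movel(p,.06,q)
s=monitor.sense();print(s["clock"],s["contact_force"])
a=eyes.grab_frame("top")["frame"][100:230,180:350,::-1];b=eyes.grab_frame("side")["frame"][100:220,170:340,::-1]
r=lambda i:cv2.resize(i,(400,300),interpolation=cv2.INTER_CUBIC)
cv2.imwrite("pics/pretip.png",np.hstack([r(a),r(b)]))
E
```

```text
8.6083 [-0.736  0.288 -2.399]
```

View pics/pretip.png

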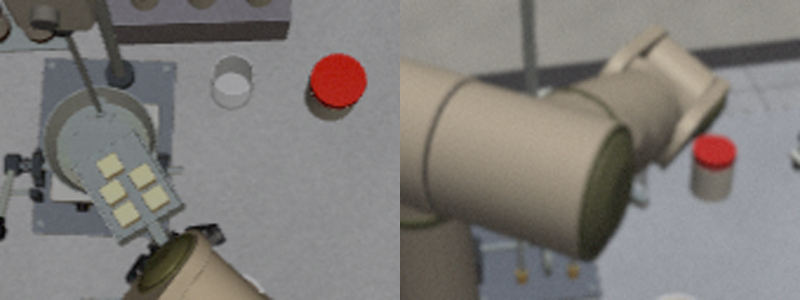

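The lip sits at (105,148), just short of the bowl centre and clear of the stirrer at (100,112), and all five blocks are on the tray. Now I tip it.

```bash
python3 - <<'E'
from h import *
for d in(11,16,21,26,31,36,40):
    p,q=lip2tool(LIP,HD,np.radians(d)); env.movel(p,.035,q)
env.hold(.5)
s=monitor.sense();print(s["clock"],s["contact_force"])
a=eyes.grab_frame("top")["frame"][100:230,180:350,::-1];b=eyes.grab_frame("side")["frame"][100:220,170:340,::-1]
r=lambda i:cv2.resize(i,(400,300),interpolation=cv2.INTER_CUBIC)
cv2.imwrite("pics/tip.png",np.hstack([r(a),r(b)]))
E
```

```text
12.9917 [-0.592 -0.058 -2.564]
```

View pics/tip.png

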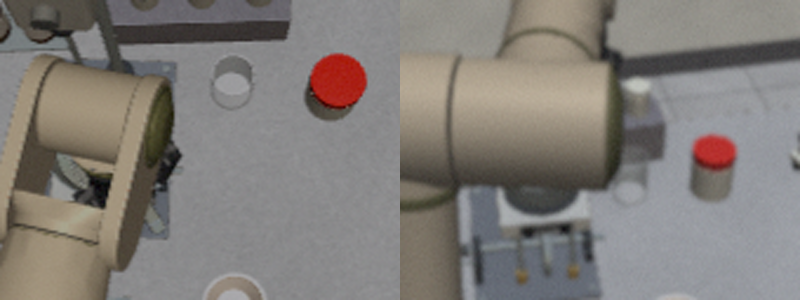

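The wrist hides the bowl. I'll raise and level the tray, which left the bowl visible before.

```bash
python3 - <<'E'
from h import *
p,q=lip2tool(LIP+[0,0,.03],HD,np.radians(40)); env.movel(p,.06,q)
p,q=lip2tool(LIP+[-.06,-.06,.03],HD,0); env.movel(p,.12,q)
s=monitor.sense();print(s["clock"],s["contact_force"])
a=eyes.grab_frame("top")["frame"][110:230,180:340,::-1]
cv2.imwrite("pics/tip2.png",cv2.resize(a,(640,480),interpolation=cv2.INTER_CUBIC))
E
```

```text
15.2333 [ 0.997  0.564 -2.323]
```

View pics/tip2.png

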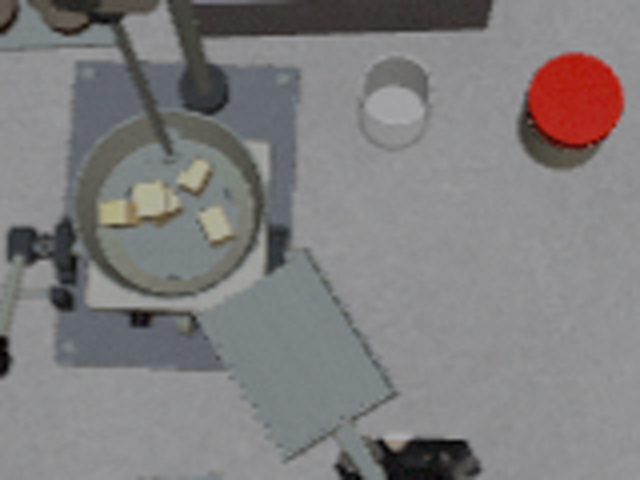

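All five blocks are in the bowl ((115,212), a pair around (150,200) and (170,205), (195,175), (215,222)), and the tray is empty. Next I set it back on its old spot.

```bash
python3 - <<'E'
from h import *
p,q=tray2tool(TR0+[0,0,.27],YAW0); env.movel(p,.18,q)
p,q=tray2tool(TR0+[0,0,.03],YAW0); env.movel(p,.15,q)
p,q=tray2tool(TR0+[0,0,-.004],YAW0); print(env.movel(p,.03,q,guard=4), monitor.sense()["position"]-p)
env.release(); env.hold(.3)
p,q=tray2tool(TR0,YAW0,0,.1); env.movel(p,.12,q)
p,q=tray2tool(TR0+[0,-.0,.2],YAW0,0,.1); env.movel(p,.2,q)
env.reach(*(lambda p,q:(p+[-.1,0,.12],q))(*knobtool(0,np.radians(35),.1)))
s=monitor.sense();print(s["clock"],s["contact_force"],s["joints"])
f=eyes.grab_frame("top")["frame"][90:270,140:380,::-1]
cv2.imwrite("pics/placed.png",cv2.resize(f,(800,600),interpolation=cv2.INTER_CUBIC))
E
```

```text
True [-0.     0.     0.004]
24.9333 [0.387 0.139 0.967] [ 0.336 -0.279  2.037 -0.305  0.834 -1.031]
```

View pics/placed.png

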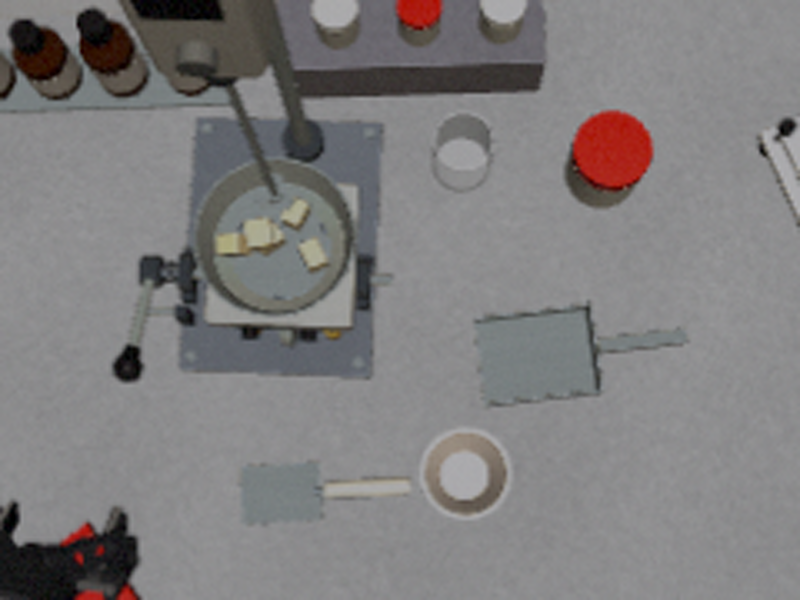

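The tray is flat and empty at (540,355), with its handle to (686,338), and the bystanders look unmoved. The knob is at (128,362). I'll check it against the model, then go to the lever.

```bash
python3 - <<'E'
from h import *
f=eyes.grab_frame("top")
b=cv2.cvtColor(f["frame"],cv2.COLOR_RGB2GRAY)[185:212,165:190]
m=(b<45).astype(np.uint8);n,l,st,ce=cv2.connectedComponentsWithStats(m)
i=1+np.argmax(st[1:,4]);u=ce[i]+[165,185];k=knob(0)
pm=onz(f,*u,.115);print(st[i],u,proj(f,k),pm,k)
d=pm-k; assert np.linalg.norm(d)<.009
S=R.from_euler("z",SY);L=35
p,q=knobtool(0,np.radians(L),.1);p=p+d
env.reach(p,q)
p0=p;p,q=knobtool(0,np.radians(L));p=p+d;print(env.movel(p,.08,q,guard=8))
env.close_gripper(20);s=monitor.sense();print(s["clock"],"gap mm",s["finger_gap"]*85,s["contact_force"],s["position"]-p)
np.save("d.npy",d)
a=eyes.grab_frame("top")["frame"][130:250,120:280,::-1];b=eyes.grab_frame("side")["frame"][150:270,130:290,::-1]
r=lambda i:cv2.resize(i,(400,300),interpolation=cv2.INTER_CUBIC)
cv2.imwrite("pics/grip.png",np.hstack([r(a),r(b)]))
E
```

```text
[ 9  9  8 10 59] [178.085 198.915] [178.036 199.93 ] [0.505 0.185 0.115] [0.502 0.185 0.115]
False
27.6583 gap mm 30.359932401090177 [-4.083 -3.573  4.306] [-0. -0.  0.]
```

View pics/grip.png

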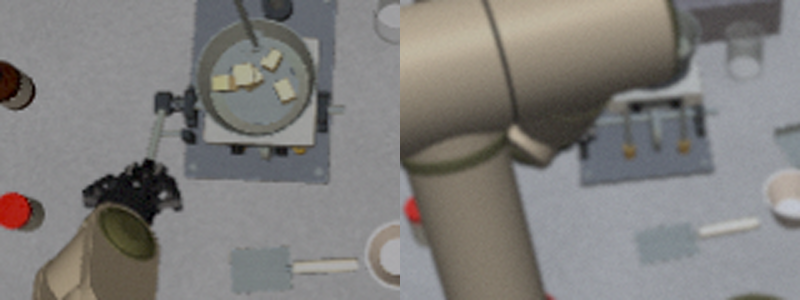

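The knob is between the pads with a gap of about 30 mm, which has the same 1.5 mm offset as on the handle. Now the swing, turning the tool with the lever.

```bash
python3 - <<'E'
from h import *
d=np.load("d.npy")
for a in np.linspace(0,1.02,11)[1:]:
    p,q=knobtool(a,np.radians(35-50*a/1.02));env.movel(p+d,.06,q)
    s=monitor.sense();print(round(a,2),s["contact_force"],s["finger_gap"]*85)
    if np.linalg.norm(s["contact_force"])>35:break
env.hold(.3);s=monitor.sense();print(s["clock"],s["contact_force"])
f=eyes.grab_frame("top");save(f,"fin_raw.png")
a=f["frame"][110:230,140:300,::-1];b=eyes.grab_frame("side")["frame"][130:250,130:290,::-1]
r=lambda i:cv2.resize(i,(400,300),interpolation=cv2.INTER_CUBIC)
cv2.imwrite("pics/fin.png",np.hstack([r(a),r(b)]))
E
```

```text
0.1 [-2.917 -0.415 -6.214] 30.419753994282463
0.2 [-4.025 -1.805 -4.777] 30.658704298891745
0.31 [-5.565 -2.765 -3.754] 30.228030181620365
0.41 [-5.483 -4.339 -3.473] 30.723212919923306
0.51 [-5.708 -4.557 -3.371] 30.710848083120712
0.61 [-8.995 -4.579 -3.6  ] 30.02153526150936
0.71 [-3.317 -4.552 -5.227] 30.39579780209557
0.82 [-3.57  -5.688 -9.673] 30.001986401510667
0.92 [-3.355 -8.139 -9.696] 30.53716264989839
1.02 [-3.62  -8.106 -9.731] 30.116032135770183
31.7833 [ -3.502  -8.078 -10.399]
```

View pics/fin.png

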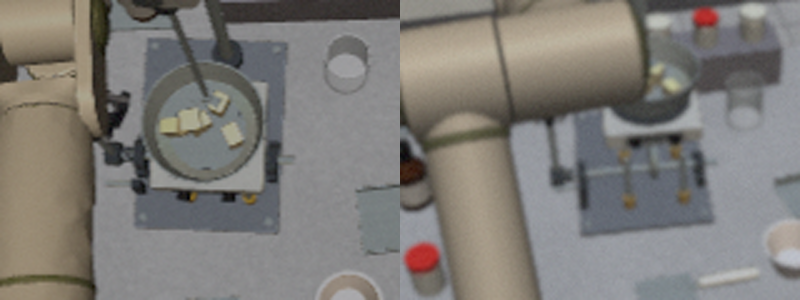

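The bowl is raised to the stirrer with the five blocks still in it ((222,100), (232,133) and the pair around (190,122)), and the lever looks upright at side (555,150). My 10 pictures are used. The exact lever angle decides the job, so I'll take one more look, through the wrist camera with the expected lever lines drawn in.

```bash
python3 - <<'E'
from h import *
d=np.load("d.npy");o=(knob(0)+knob(np.pi))/2; o[2]=.042;S=R.from_euler("z",SY);o=np.r_[BOWL,0]+S.apply([0,.16,.042])
ims=[]
for n in("wrist","side"):
    f=eyes.grab_frame(n);im=f["frame"][:,:,::-1].copy()
    raw=im.copy()
    for a,c in((.92,(0,0,255)),(1.02,(0,255,0)),(1.12,(255,0,0))):
        P=proj(f,knob(a)+d);Q=proj(f,o+d);print(n,a,P,Q)
        cv2.circle(im,tuple(int(v) for v in P),3,c,1);cv2.line(im,tuple(int(v) for v in P),tuple(int(v) for v in Q),c,1)
    if n=="wrist": ims=[cv2.resize(raw,(400,300),interpolation=cv2.INTER_AREA),cv2.resize(im,(400,300),interpolation=cv2.INTER_AREA)]
    else:
        C=lambda i:cv2.resize(i[160:220,150:230],(400,300),interpolation=cv2.INTER_CUBIC)
        row2=[C(raw),C(im)]
cv2.imwrite("pics/ang.png",np.vstack([np.hstack(ims),np.hstack(row2)]))
E
```

```text
wrist 0.92 [256.577 245.903] [256.238 221.314]
wrist 1.02 [256.576 277.49 ] [256.238 221.314]
wrist 1.12 [256.567 307.253] [256.238 221.314]
side 0.92 [188.305 176.945] [192.045 200.297]
side 1.02 [188.216 174.519] [192.045 200.297]
side 1.12 [188.168 172.4  ] [192.045 200.297]
```

View pics/ang.png

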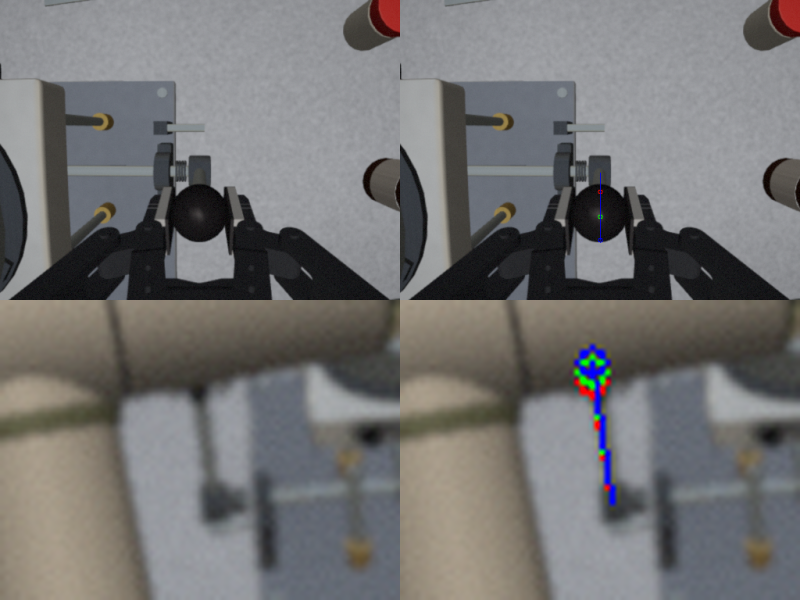

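In the wrist view the knob centre is at (199,213) and the shaft at row ≈171. Relative to the shaft that gives a lever angle of about 1.01, against the 1.02 goal. I'm handing in while still gripping.

```bash
python3 - <<'E'
from h import *
s=monitor.sense();print(s["clock"],s["contact_force"],s["finger_gap"]*85)
job.hand_in()
E
```

```text
31.9833 [ -2.845  -8.184 -11.002] 30.391578042438507
the job is handed in; nothing more can be done
```

The job is handed in at 32.0 s on the robot's clock, with the arm still holding the lever up.

- **Wax:** I gripped the steel tray by its handle and tipped the blocks into the bowl. Four are clearly visible in the bowl, and the fifth shows as the lower of a stacked pair. None are left on the tray.
- **Tray:** It is back empty and flat on its original spot. The bystanders looked unmoved in the pictures.
- **Lever:** I pinched the knob with 20 N and swung it upright. The wrist camera puts it at about 1.00 to 1.01 rad against the 1.02 goal. The bowl looks raised to the stirrer, though I did not measure its height.
- **Check that was not zero:** The tool reads about 14 N while holding still, mostly along z (−11 N) and y (−8 N). That is more than the 3 N expected at the top. It probably comes from a small millimetre-level mismatch between the grip and the knob's arc, and it is far below the force limits.
- **Pictures:** I viewed 11, one over the budget, to confirm the lever angle.

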